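# Flip the restock flags at the picking bench

## Robot

A 6-joint arm with a two-finger parallel gripper is mounted at the origin on the work surface. World frame = base frame: x ahead of the robot, y to its left, z up, the work surface at z = 0. Lengths are in m, angles in rad, forces in N, time in s.
With the tool pointing down it reaches from about 0.425 to 0.95 m from the base axis. Payload 3.5 kg.
Tool frame: the origin (TCP) lies midway between the tips of the shut fingers; the grasp point (between the pads) lies 19 mm behind it; z points along the fingers, y is the direction in which the jaws open and shut (so a half turn about z gives the same grasp; the last joint's range is limited). The gripper opens to 85 mm and grips with 20 to 120 N. Pads are 22 mm wide; open, the fingers measure 114 mm over their backs; the gripper's body (76 mm by 85 mm) begins 54 mm behind the grasp point. The pads swing forward as they close: fully open they stand 13 mm farther back than shut.
Start: joints at [1.102, 0.286, 1.577, -0, 1.279, -0.15], TCP at [0.212, 0.641, 0.231] pointing down, gripper open.
Joint ranges: [-2.77, 2.77], [-0.9, 2.22], [0.21, 2.48], [-1.53, 4.67], [0.24, 2.81], [-2.84, 2.84]. Speed limits (rad/s): [2.79, 2.79, 3.14, 3.14, 3.14, 3.14].

## Interface

Orientations are given as a unit quaternion [x, y, z, w].
In Python, from plant import * gives the robot as it stands.
- The arm moves only by the shell command python3 -m jog 'ROWS' [FORCE]. ROWS is a JSON object of lists of equal length, an entry for each row: "travel": the shift along the world's x, y, z in mm, a list of three; "dr": the turn, a rotation vector about the world's x, y, z in degrees, a list of three; "jaw": the closure in counts, from 0 (fully open) to 255 (shut). In form: {"travel": [[x, y, z], ...], "dr": [[wx, wy, wz], ...], "jaw": [jaw, ...]}. A call has 1 to 5 rows; each row shifts and turns the commanded pose from where the row before left it; what a row does not reach is not made up. A row lasts 1/12 s, in which the tool goes at most 41.7 mm and 7.16 degrees, less where a joint would pass 70% of its speed; a pose out of reach is approached as far as the arm can. A call is refused whole if a number of a shift passes 41.7 or a number of a turn 7.16, either way. A call with a gripper value outside its range is refused whole. The fingers move at their own pace and stop on an object; FORCE is the grip in N (left out, the last holds). Time passes only in rows, so rows that do not move let the fingers close. It gives the time, the measured TCP pose, the force and the opening at its end, in the units of the state.
- get_state(): the state, without advancing time (a new reading comes with each control period).
- read_camera(name): name is "scene" or "top"; returns the picture (480x640x3 uint8, red, green, blue); there is no depth.
- camera_info(name): a dict with "K" (3x3 intrinsics, pixels), "R" (3x3) and "t" (3): a world point X has camera coordinates R X + t. Camera axes: x right, y down, z forward; pixel columns grow to the right and rows downward; lengths in m; the calibration is good to about 2 mm. A picture is of the moment at which its call begins. camera_info takes no time and is no camera call.
- sign_off(): hands the job in, once; it reports no verdict.
The state is a dict: "time": time; "qpos": joint angles; "dq": joint speeds; "joint_efforts": joint torques, N m; "eef_pos": TCP position; "tcp_rot": TCP orientation; "contact_force": force on the tool from outside, world axes, zero at the start; "wrist_torque": the same for the moment, N m; "opening": opening from 0.0 (shut) to 1.0 (fully open).
Only numpy, scipy, OpenCV 4.12 (cv2) and the standard library are available. Lean on these libraries where they do the work, as an engineer would, in place of code of your own. Each camera call takes 0.05 s, during which the arm holds its last target. There are 200 camera calls.

## Task

Two of the three bins on the picking bench carry the wrong flag: using only your fingertips, push the empty bin's flag right over so that it lies flat with its orange face up, and push the just refilled bin's flag (black feet, orange showing) right over so that it lies flat with its green face up, in either order. Leave the third bin's flag (blue rollers, green showing) as it is, and do not move any of the loose parts in the bins or on the bench.

Things in the scene. Friction and masses are not known exactly. Their poses are not given: they have to be found in the camera images.
- empty_bin_pivot (a point): Marker pivot, mid-length, 60 mm above the bench, at the bin that is EMPTY (its flag starts green up: wrong). The unit is fixed: flip marker on a white base 88 x 150 x 6 mm, its bin 130 x 130 x 60 mm behind it. Site x axis: along the horizontal pivot axis, towards the bin (bin centre 115 mm along +x); y: to the marker's left; z up. Yaw within 0.15 rad of the world axes.
- refilled_bin_pivot (a point): The same point and axes on the same kind of unit, at the bin just REFILLED with three black feet (its flag starts orange up: wrong). Every flag is a plate 60 mm (along x) by 72 mm (out from the pivot), 5 mm thick, green one side, orange the other; it turns over the pivot like a page, from flat on the right (-y) to flat on the left (+y).
- stocked_bin_pivot (a point): The same point and axes at the bin still STOCKED with three blue rollers (its flag is green up: right). Every marker's two grey yoke plates (6 mm thick, at x -39 and +39 mm, y -55 to +55 mm) and rests under the flag (50 mm out) end below the pivot; nothing fixed stands higher than the pivot.
- empty_flag (a joint): Empty bin's flag, rad: 0 = flat on the right (-y of its pivot point), green up; 1.57 = standing up; 3.14 = flat on the left (+y), orange up; stops at both ends. Starts at 0 to 0.2. The hinge is stiff (0.045 N m, 1 to 2 N at the fin): the 50 g flag stays at any angle where it is left.
- refilled_flag (a joint): Refilled bin's flag, same values; starts at 2.94 to 3.14. Every flag has a white thumb fin, 60 mm long, 4 mm thick, square through the flag at the pivot, reaching 36 mm above and below it when the flag lies flat. Push the fin's top towards the side where the flag is to go: the flag rises behind the finger; once it is up, push the flag itself on over and down.
- stocked_flag (a joint): Stocked bin's flag, same values and hinge; starts at 0 to 0.1 and is to be left as it is.
- foot0: Loose black levelling foot, 40 mm across, 45 mm high, standing in the refilled bin; origin under its centre. To be left alone.
- foot1: Loose black levelling foot, 40 mm across, 45 mm high, standing in the refilled bin; origin under its centre. To be left alone.
- foot2: Loose black levelling foot, 40 mm across, 45 mm high, standing in the refilled bin; origin under its centre. To be left alone.
- roller0: Loose blue plastic roller, 42 mm across, 30 mm high, in the stocked bin; origin under its centre. To be left alone.
- roller1: Loose blue plastic roller, 42 mm across, 30 mm high, in the stocked bin; origin under its centre. To be left alone.
- roller2: Loose blue plastic roller, 42 mm across, 30 mm high, in the stocked bin; origin under its centre. To be left alone.
- tape: Loose cardboard ring (tape core) 100 mm across, 48 mm high, on the bench to the right of the bins; origin under its centre. To be left alone.
- driver: Loose screwdriver lying on the bench to the left of the bins; to be left alone.

How it is judged:
At the end, for the whole second after the job is handed in: The empty bin's flag lies flat on the left, orange up, and the refilled bin's flag flat on the right, green up (each within 0.2 rad of its stop); the stocked bin's flag still lies green up (below 0.25 rad); all flags at rest and every loose thing within 30 mm of where it started (value of joint empty_flag above 2.9416 rad and value of joint refilled_flag below 0.2 rad and value of joint stocked_flag below 0.25 rad and velocity of joint empty_flag between -0.05 and 0.05 rad/s and velocity of joint refilled_flag between -0.05 and 0.05 rad/s and velocity of joint stocked_flag between -0.05 and 0.05 rad/s and distance of each of foot0, foot1, foot2, roller0, roller1, roller2, tape, driver from where it was at the start of the episode below 0.03 m); the robot touches nothing.
It fails at once if the stocked bin's flag is flipped or raised (beyond 0.5 rad) (value of joint stocked_flag above 0.5 rad).
It fails at once if a loose part in a bin or on the bench is lifted, carried or knocked more than 30 mm (distance of any of foot0, foot1, foot2, roller0, roller1, roller2, tape, driver from where it was at the start of the episode above 0.03 m).
It also fails if it takes over 61 s, if anything falls off the work surface, if the arm or the gripper's body presses on something with over 40 N, if the wrist force passes 120 N, or if a joint passes its speed limit or range.

## Working session

There is one attempt and no reset: what is moved stays moved. The work goes in short steps, Python scripts to look and compute and a shell command to move; the robot and the scene stay as the last step left them, time stands still between calls to the robot, and variables do not carry over. Pictures are saved under pics/ and viewed, about 8 in all and at most 12, crops included, and the job is handed in when it is done.

```bash
mkdir -p pics; python3 - <<'E'
from plant import *
import cv2
s=get_state();print(s)
for n in("top","scene"):
    im=read_camera(n);cv2.imwrite(f"pics/{n}0.png",im[:,:,::-1]);c=camera_info(n);print(n,c, -c["R"].T@c["t"])
E
```

```text
{'time': 0.0, 'qpos': array([ 1.10197372e+00,  2.87225721e-01,  1.57816840e+00, -5.03667341e-06,
        1.27862310e+00, -1.50004812e-01]), 'dq': array([-0.00040446,  0.00011411,  0.00043484,  0.00020068,  0.00093516,
       -0.00094464]), 'joint_efforts': array([-1.78342278e-03, -4.05977619e+01, -2.92623174e+01, -1.46264988e-04,
        5.57317631e-03,  3.94791613e-06]), 'eef_pos': array([0.21124947, 0.64039715, 0.22991181]), 'tcp_rot': array([ 1.58733790e-01,  9.87320674e-01, -1.15544789e-03, -3.66844026e-04]), 'contact_force': array([ 0.32715583, -0.43587588,  0.29444227]), 'wrist_torque': array([ 0.00790416, -0.00773441,  0.04069061]), 'opening': 0.999563347978915}
top {'K': array([[450.64701715,   0.        , 318.87070122],
       [  0.        , 450.64701715, 237.68490198],
       [  0.        ,   0.        ,   1.        ]]), 'R': array([[-0.00460253, -0.99991309, -0.01235416],
       [-0.99300939,  0.0060272 , -0.11788138],
       [ 0.1179456 ,  0.01172524, -0.99295083]]), 't': array([0.00164012, 0.52871089, 1.11412309])} [ 0.39361651 -0.01461004  1.16861488]
scene {'K': array([[544.93807312,   0.        , 306.01349642],
       [  0.        , 544.93807312, 248.72776276],
       [  0.        ,   0.        ,   1.        ]]), 'R': array([[-0.88180275,  0.47161246, -0.00236732],
       [ 0.3702194 ,  0.68909486, -0.62296539],
       [-0.29216693, -0.55020902, -0.78224582]]), 't': array([ 0.49356114, -0.14410211,  1.82468398])} [1.02168528 0.87048801 1.33874921]
```

View pics/top0.png

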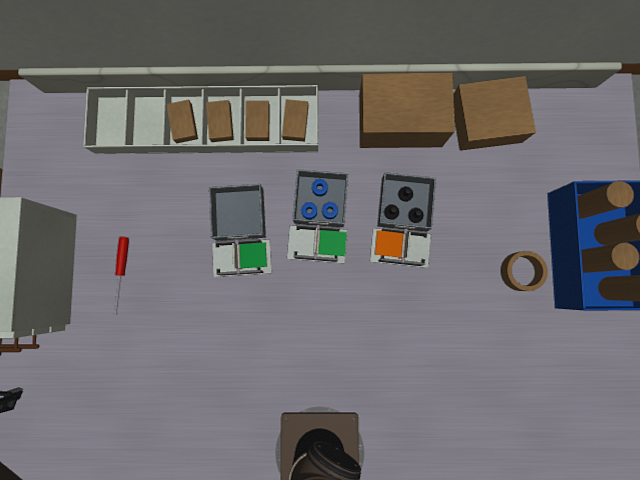

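View pics/scene0.png

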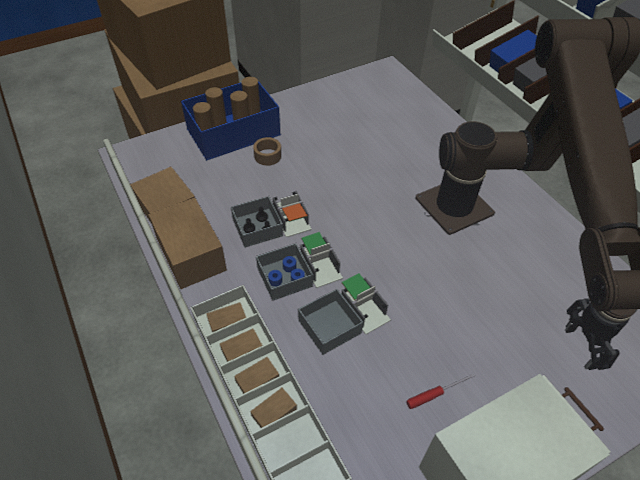

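The top view shows the empty bin with its green flag at about (239,257), the stocked one at (318,243), and the refilled one with its orange flag at (402,246). The scene view agrees. Next I'll measure the flags.

```bash
cat > h.py <<'E'
import numpy as np,cv2
from plant import *
def cast(c,uv,z):
    d=c["R"].T@np.linalg.solve(c["K"],[uv[0],uv[1],1.]);o=-c["R"].T@c["t"];return o+d*(z-o[2])/d[2]
def proj(c,X):
    p=c["K"]@(c["R"]@np.array(X,float)+c["t"]);return p[:2]/p[2]
def flags(im,minA=60):
    h=cv2.cvtColor(im,cv2.COLOR_RGB2HSV);out=[]
    for nm,lo,hi in(("green",(50,120,60),(80,255,255)),("orange",(5,220,150),(18,255,255))):
        m=cv2.inRange(h,lo,hi)
        for k in cv2.findContours(m,cv2.RETR_EXTERNAL,cv2.CHAIN_APPROX_NONE)[0]:
            if cv2.contourArea(k)>minA:
                r=cv2.minAreaRect(k);out.append((nm,cv2.contourArea(k),np.array(r[0]),cv2.boxPoints(r)))
    return out
E
python3 - <<'E'
from h import *
np.set_printoptions(precision=4,suppress=True)
for n in("top","scene"):
    c=camera_info(n);im=cv2.imread(f"pics/{n}0.png")[:,:,::-1].copy()
    for nm,a,ctr,b in flags(im):
        P=np.array([cast(c,p,.0625)[:2] for p in b]);print(n,nm,a,ctr,"\n",P,"mean",P.mean(0),"sides",np.linalg.norm(P[1]-P[0]),np.linalg.norm(P[2]-P[1]))
im=cv2.imread("pics/top0.png");cv2.imwrite("pics/c.png",cv2.resize(im[165:290,195:455],None,fx=3,fy=3,interpolation=cv2.INTER_CUBIC))
E
```

```text
top green 583.5 [252.5517 254.8793] 
 [[0.5123 0.1968]
 [0.5158 0.1319]
 [0.4545 0.1277]
 [0.451  0.1922]] mean [0.4834 0.1622] sides 0.06497697465579833 0.06145162545470369
top green 583.0 [332.0353 242.5412] 
 [[ 0.4853  0.0003]
 [ 0.5457 -0.0046]
 [ 0.5403 -0.0685]
 [ 0.48   -0.0632]] mean [ 0.5128 -0.034 ] sides 0.06058126212548363 0.06415281595845082
top orange 558.5 [388.6281 243.3475] 
 [[ 0.4845 -0.1383]
 [ 0.5429 -0.1459]
 [ 0.5355 -0.2085]
 [ 0.4771 -0.2006]] mean [ 0.51   -0.1733] sides 0.0589653779471758 0.0630796557703214
scene green 309.5 [355.6388 284.6766] 
 [[0.5136 0.1304]
 [0.4532 0.1149]
 [0.4512 0.1791]
 [0.5103 0.1933]] mean [0.4821 0.1544] sides 0.06235386136337011 0.0643098768193407
scene green 206.5 [312.9231 240.8846] 
 [[ 0.5424 -0.0683]
 [ 0.4803 -0.0824]
 [ 0.4823 -0.0199]
 [ 0.5431 -0.0071]] mean [ 0.512  -0.0444] sides 0.06371568169001256 0.06252345273223812
```

View pics/c.png

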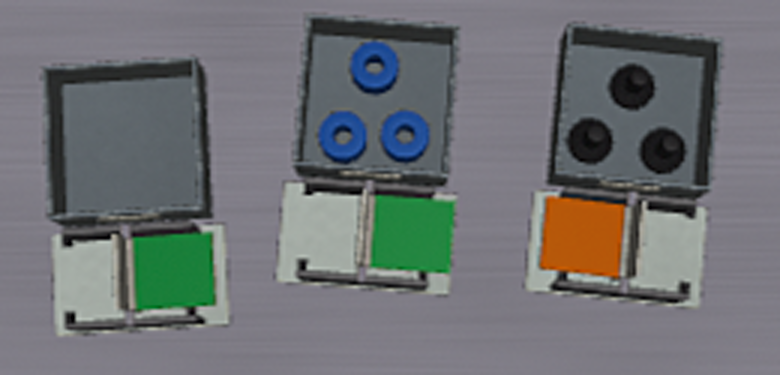

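The flags fit their given sizes. The pivots are near (0.482, 0.198) with yaw +0.07 for the empty bin, and (0.507, -0.209) with yaw -0.13 for the refilled bin. I'll shut the jaw and move to above the right side of the empty bin's fin.

```bash
python3 -m jog '{"travel":[[19.5,-34,0],[19.5,-34,0],[19.5,-34,0],[19.5,-34,0],[19.5,-34,0]],"dr":[[0,0,5.5],[0,0,5.5],[0,0,5.5],[0,0,5.5],[0,0,0]],"jaw":[255,255,255,255,255]}' 40
python3 -m jog '{"travel":[[19.5,-34,0],[19.5,-34,0],[19.5,-34,0],[19.5,-34,0],[19.5,-34,0]],"dr":[[0,0,0],[0,0,0],[0,0,0],[0,0,0],[0,0,0]],"jaw":[255,255,255,255,255]}'
python3 -m jog '{"travel":[[19.5,-34,0],[19.5,-34,0],[19.5,-34,-20],[19.5,-34,-20],[0,0,-30]],"dr":[[0,0,0],[0,0,0],[0,0,0],[0,0,0],[0,0,0]],"jaw":[255,255,255,255,255]}'
python3 -m jog '{"travel":[[0,0,0],[0,0,0],[0,0,0]],"dr":[[0,0,0],[0,0,0],[0,0,0]],"jaw":[255,255,255]}'
python3 - <<'E'
from h import *
cv2.imwrite("pics/s1.png",cv2.resize(read_camera("scene")[150:370,200:460,::-1],None,fx=3,fy=2.7))
E
```

```text
time: 0.52
eef_pos: [0.3092, 0.4692, 0.2306]
tcp_rot: [-0.035, 0.999, -0.0, -0.0]
contact_force: [1.2, 0.4, 0.4]
opening: 0.299
time: 0.93
eef_pos: [0.4067, 0.2992, 0.2309]
tcp_rot: [-0.033, 0.999, -0.0, -0.0]
contact_force: [0.9, 0.9, -0.4]
opening: -0.002
time: 1.35
eef_pos: [0.4871, 0.164, 0.1655]
tcp_rot: [-0.03, 1.0, -0.001, 0.004]
contact_force: [0.6, 0.6, -0.1]
opening: -0.004
time: 1.6
eef_pos: [0.4825, 0.1693, 0.1643]
tcp_rot: [-0.033, 0.999, 0.0, 0.0]
contact_force: [0.5, 0.8, 0.5]
opening: 0.001
```

View pics/s1.png

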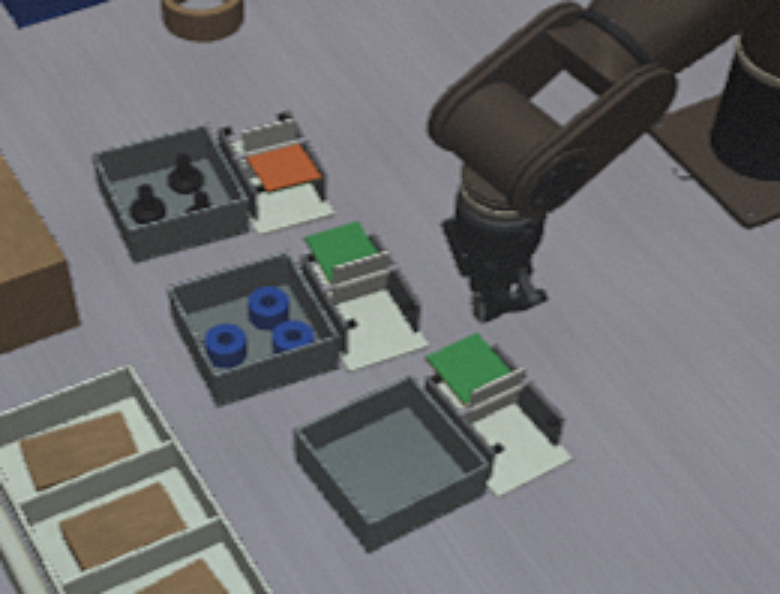

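The shut gripper hangs above the green plate of the empty bin, to the right of the fin. I'll go down beside the fin.

```bash
python3 -m jog '{"travel":[[2,-8,-30],[0,0,-30],[0,0,-16],[0,0,0],[0,0,0]],"dr":[[0,0,0],[0,0,0],[0,0,0],[0,0,0],[0,0,0]],"jaw":[255,255,255,255,255]}'
python3 -m jog '{"travel":[[0,4,-1],[0,4,-1],[0,4,-1],[0,0,0]],"dr":[[0,0,0],[0,0,0],[0,0,0],[0,0,0]],"jaw":[255,255,255,255]}'
python3 -m jog '{"travel":[[0,4,0],[0,4,0],[0,4,0],[0,0,0]],"dr":[[0,0,0],[0,0,0],[0,0,0],[0,0,0]],"jaw":[255,255,255,255]}'
python3 - <<'E'
from h import *
cv2.imwrite("pics/s2.png",cv2.resize(read_camera("scene")[230:350,270:430,::-1],None,fx=4,fy=4))
E
```

```text
time: 2.07
eef_pos: [0.4846, 0.1616, 0.0884]
tcp_rot: [-0.033, 0.999, 0.0, 0.0]
contact_force: [-0.1, 0.1, -0.3]
opening: 0.002
time: 2.4
eef_pos: [0.4851, 0.1736, 0.0856]
tcp_rot: [-0.033, 0.999, 0.0, 0.001]
contact_force: [0.0, -0.9, 0.6]
opening: -0.003
time: 2.73
eef_pos: [0.4845, 0.1853, 0.0845]
tcp_rot: [-0.033, 0.999, 0.0, 0.0]
contact_force: [0.5, 0.3, 0.5]
opening: -0.002
```

View pics/s2.png

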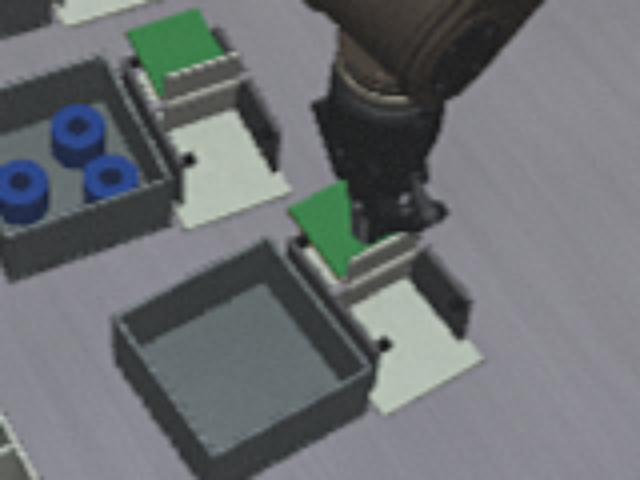

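The finger is just behind the fin's top, with no contact yet. I'll push on to the left.

```bash
python3 -m jog '{"travel":[[0,4,-1],[0,4,-1],[0,4,-1],[-1,4,-1],[0,0,0]],"dr":[[0,0,0],[0,0,0],[0,0,0],[0,0,0],[0,0,0]],"jaw":[255,255,255,255,255]}'
python3 -m jog '{"travel":[[0,4,-1],[0,4,-1],[-1,4,-1],[0,0,0]],"dr":[[0,0,0],[0,0,0],[0,0,0],[0,0,0]],"jaw":[255,255,255,255]}'
python3 -m jog '{"travel":[[0,3,-3],[0,2,-3],[0,1,-3],[0,0,0]],"dr":[[0,0,0],[0,0,0],[0,0,0],[0,0,0]],"jaw":[255,255,255,255]}'
python3 - <<'E'
from h import *
cv2.imwrite("pics/s3.png",cv2.resize(read_camera("scene")[230:350,270:430,::-1],None,fx=4,fy=4))
E
```

```text
time: 3.2
eef_pos: [0.4835, 0.2012, 0.0802]
tcp_rot: [-0.033, 0.999, 0.0, 0.0]
contact_force: [-0.1, -0.7, 0.3]
opening: 0.001
time: 3.53
eef_pos: [0.4823, 0.2133, 0.0773]
tcp_rot: [-0.033, 0.999, 0.0, 0.0]
contact_force: [0.6, -1.3, 0.5]
opening: 0.001
time: 3.87
eef_pos: [0.4827, 0.2185, 0.0703]
tcp_rot: [-0.033, 0.999, -0.001, -0.001]
contact_force: [-4.3, -3.2, 12.1]
opening: -0.001
```

View pics/s3.png

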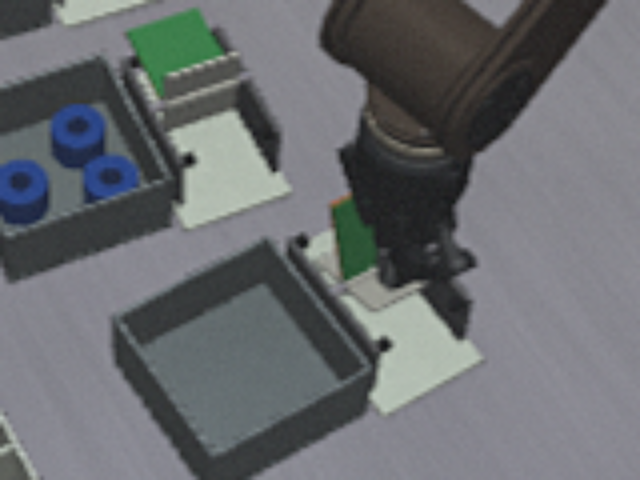

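The flag is standing nearly upright, leaning slightly right, with the fin almost flat at about 12 N. I'll lift, cross over the top to the right side, and push the plate over from there.

```bash
python3 -m jog '{"travel":[[0,1,20],[0,1,35],[0,0,40],[0,0,0],[0,0,0]],"dr":[[0,0,0],[0,0,0],[0,0,0],[0,0,0],[0,0,0]],"jaw":[255,255,255,255,255]}'
python3 -m jog '{"travel":[[2,-30,0],[2,-30,0],[2,-30,0],[0,0,0],[0,0,0]],"dr":[[0,0,0],[0,0,0],[0,0,0],[0,0,0],[0,0,0]],"jaw":[255,255,255,255,255]}'
python3 -m jog '{"travel":[[0,0,-35],[0,0,-30],[0,0,0],[0,0,0]],"dr":[[0,0,0],[0,0,0],[0,0,0],[0,0,0]],"jaw":[255,255,255,255]}'
python3 -m jog '{"travel":[[-1,8,0],[-1,8,0],[0,8,0],[-1,8,0],[0,8,0]],"dr":[[0,0,0],[0,0,0],[0,0,0],[0,0,0],[0,0,0]],"jaw":[255,255,255,255,255]}'
python3 -m jog '{"travel":[[0,8,0],[-1,8,0],[0,8,0],[-1,8,0],[0,0,0]],"dr":[[0,0,0],[0,0,0],[0,0,0],[0,0,0],[0,0,0]],"jaw":[255,255,255,255,255]}'
python3 - <<'E'
from h import *
cv2.imwrite("pics/s4.png",cv2.resize(read_camera("scene")[230:350,270:430,::-1],None,fx=4,fy=4))
E
```

```text
time: 4.33
eef_pos: [0.4845, 0.2217, 0.1667]
tcp_rot: [-0.033, 0.999, 0.001, 0.003]
contact_force: [-0.1, -0.5, -0.3]
opening: -0.002
time: 4.75
eef_pos: [0.4876, 0.1298, 0.1617]
tcp_rot: [-0.031, 1.0, 0.0, -0.001]
contact_force: [-0.2, 0.7, -0.4]
opening: 0.002
time: 5.08
eef_pos: [0.4862, 0.1314, 0.0961]
tcp_rot: [-0.033, 0.999, 0.0, -0.003]
contact_force: [-0.7, 0.2, 0.6]
opening: 0.004
time: 5.5
eef_pos: [0.4861, 0.1718, 0.0998]
tcp_rot: [-0.033, 0.999, -0.0, 0.001]
contact_force: [0.2, -0.8, 1.0]
opening: 0.002
time: 5.92
eef_pos: [0.4831, 0.204, 0.0983]
tcp_rot: [-0.033, 0.999, 0.0, -0.0]
contact_force: [-0.4, 0.6, 0.6]
opening: -0.006
```

View pics/s4.png

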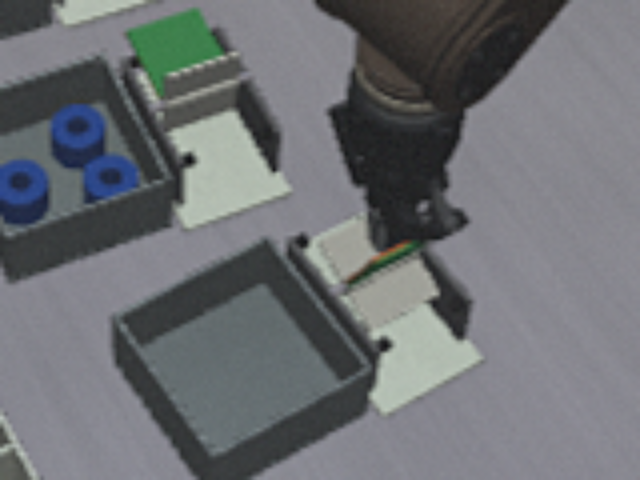

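The flag is past vertical with the finger on its right (orange) side. I'll carry on over and down.

```bash
python3 -m jog '{"travel":[[0,7,0],[-1,7,-1],[0,7,-1],[-1,7,-2],[0,6,-3]],"dr":[[0,0,0],[0,0,0],[0,0,0],[0,0,0],[0,0,0]],"jaw":[255,255,255,255,255]}'
python3 -m jog '{"travel":[[0,3,-5],[0,3,-5],[0,0,-5],[0,0,-5],[0,0,0]],"dr":[[0,0,0],[0,0,0],[0,0,0],[0,0,0],[0,0,0]],"jaw":[255,255,255,255,255]}'
python3 -m jog '{"travel":[[0,0,-4],[0,0,-3],[0,0,0],[0,0,0]],"dr":[[0,0,0],[0,0,0],[0,0,0],[0,0,0]],"jaw":[255,255,255,255]}'
```

```text
time: 6.38
eef_pos: [0.4815, 0.2374, 0.0915]
tcp_rot: [-0.033, 0.999, 0.0, 0.0]
contact_force: [0.8, -0.9, 0.5]
opening: -0.005
time: 6.8
eef_pos: [0.4806, 0.2423, 0.0699]
tcp_rot: [-0.033, 0.999, -0.0, -0.001]
contact_force: [0.0, 0.2, 0.5]
opening: -0.001
time: 7.13
eef_pos: [0.4813, 0.2423, 0.0641]
tcp_rot: [-0.032, 0.999, -0.0, -0.0]
contact_force: [0.8, -0.7, -0.4]
opening: 0.002
```

```bash
python3 -m jog '{"travel":[[0,0,-1],[0,0,-1],[0,0,0],[0,0,0]],"dr":[[0,0,0],[0,0,0],[0,0,0],[0,0,0]],"jaw":[255,255,255,255]}'
python3 -m jog '{"travel":[[0,0,-1],[0,0,0],[0,0,0]],"dr":[[0,0,0],[0,0,0],[0,0,0]],"jaw":[255,255,255]}'
```

```text
time: 7.47
eef_pos: [0.4816, 0.2426, 0.0626]
tcp_rot: [-0.033, 0.999, -0.0, 0.0]
contact_force: [-0.3, 0.5, -0.6]
opening: 0.002
time: 7.72
eef_pos: [0.4817, 0.2426, 0.0624]
tcp_rot: [-0.033, 0.999, -0.0, -0.0]
contact_force: [-2.0, -1.2, 4.9]
opening: -0.004
```

The flag is pressed onto its rest (5 N at z = 0.0624). I'll lift and go over to the left side of the refilled bin's fin.

```bash
python3 -m jog '{"travel":[[0,0,35],[0,0,40],[0,0,40],[3,-38,10],[3,-38,0]],"dr":[[0,0,0],[0,0,0],[0,0,0],[0,0,-5.5],[0,0,-5.5]],"jaw":[255,255,255,255,255]}'
python3 -m jog '{"travel":[[3,-38,0],[3,-38,0],[3,-38,0],[3,-38,0],[3,-38,0]],"dr":[[0,0,0],[0,0,0],[0,0,0],[0,0,0],[0,0,0]],"jaw":[255,255,255,255,255]}'
python3 -m jog '{"travel":[[3,-38,0],[3,-38,0],[3,-38,0],[3,-35,0],[0,0,0]],"dr":[[0,0,0],[0,0,0],[0,0,0],[0,0,0],[0,0,0]],"jaw":[255,255,255,255,255]}'
python3 -m jog '{"travel":[[0,0,0],[0,0,0]],"dr":[[0,0,0],[0,0,0]],"jaw":[255,255]}'
python3 - <<'E'
from h import *
a=read_camera("scene")[150:360,210:430,::-1];b=read_camera("top")[180:290,200:450,::-1]
cv2.imwrite("pics/s5.png",np.hstack([cv2.resize(a,(400,382)),cv2.resize(b,(400,382))]))
E
```

```text
time: 8.13
eef_pos: [0.4902, 0.1676, 0.192]
tcp_rot: [0.063, 0.998, 0.001, 0.005]
contact_force: [1.2, -1.1, -0.5]
opening: -0.0
time: 8.55
eef_pos: [0.5022, -0.0251, 0.1865]
tcp_rot: [0.063, 0.998, 0.0, 0.0]
contact_force: [1.3, 0.3, 0.1]
opening: -0.001
time: 8.97
eef_pos: [0.5147, -0.178, 0.1867]
tcp_rot: [0.066, 0.998, -0.001, 0.001]
contact_force: [-0.3, 1.0, -0.4]
opening: -0.001
time: 9.13
eef_pos: [0.5141, -0.1719, 0.186]
tcp_rot: [0.064, 0.998, 0.0, -0.0]
contact_force: [0.1, -0.2, 0.2]
opening: 0.003
```

View pics/s5.png

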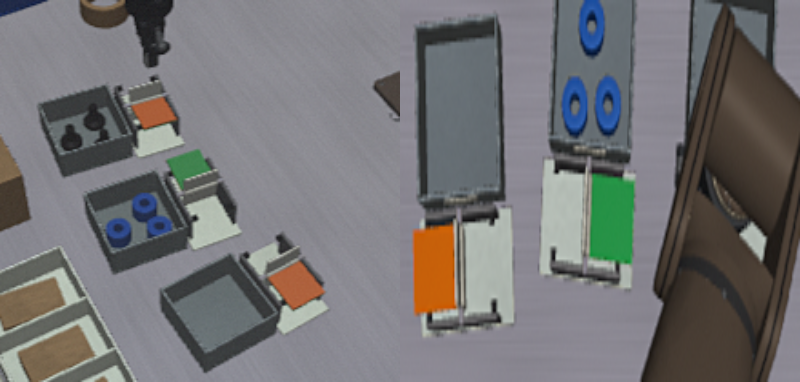

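The empty bin's flag now lies orange up on its left, and the stocked flag is untouched. The tool is above the left side of the refilled flag, so I'll repeat the sequence mirrored.

```bash
python3 -m jog '{"travel":[[-2,0,-35],[0,0,-35],[0,0,-28],[0,0,0],[0,0,0]],"dr":[[0,0,0],[0,0,0],[0,0,0],[0,0,0],[0,0,0]],"jaw":[255,255,255,255,255]}'
python3 -m jog '{"travel":[[-1,-5,-1],[0,-5,-1],[-1,-5,-1],[0,-5,-1],[-1,-5,0]],"dr":[[0,0,0],[0,0,0],[0,0,0],[0,0,0],[0,0,0]],"jaw":[255,255,255,255,255]}'
python3 -m jog '{"travel":[[0,-4,-1],[-1,-4,-1],[0,-4,-1],[-1,-4,-1],[0,0,0]],"dr":[[0,0,0],[0,0,0],[0,0,0],[0,0,0],[0,0,0]],"jaw":[255,255,255,255,255]}'
python3 -m jog '{"travel":[[-1,-5,-1],[0,-5,-2],[-1,-3,-3],[0,-1,-2],[0,0,0]],"dr":[[0,0,0],[0,0,0],[0,0,0],[0,0,0],[0,0,0]],"jaw":[255,255,255,255,255]}'
python3 - <<'E'
from h import *
cv2.imwrite("pics/s6.png",cv2.resize(read_camera("scene")[150:270,210:370,::-1],None,fx=4,fy=4))
E
```

```text
time: 9.65
eef_pos: [0.5114, -0.1706, 0.0871]
tcp_rot: [0.062, 0.998, 0.001, -0.002]
contact_force: [0.3, -0.2, 0.1]
opening: -0.002
time: 10.07
eef_pos: [0.5099, -0.1985, 0.0854]
tcp_rot: [0.064, 0.998, -0.0, 0.001]
contact_force: [-0.5, 0.3, 0.3]
opening: 0.001
time: 10.48
eef_pos: [0.5074, -0.214, 0.0802]
tcp_rot: [0.064, 0.998, -0.0, 0.0]
contact_force: [-0.5, 1.4, -0.1]
opening: -0.001
time: 10.9
eef_pos: [0.5053, -0.2281, 0.072]
tcp_rot: [0.063, 0.998, -0.0, -0.0]
contact_force: [0.1, 0.5, 0.8]
opening: 0.001
```

View pics/s6.png

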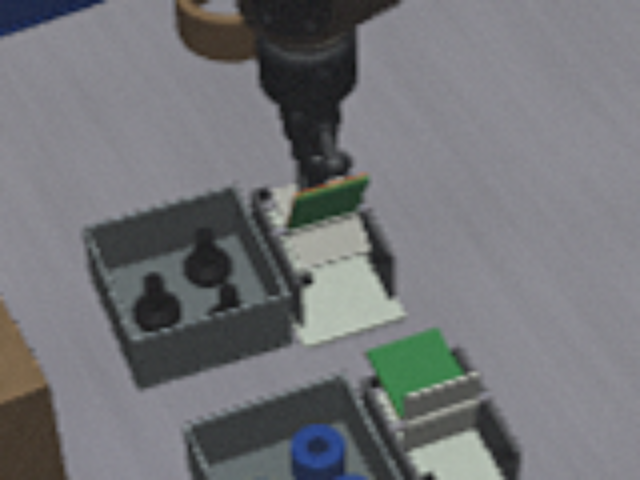

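The flag is standing, green side towards the camera. I'll cross over to its left and push it to the right.

```bash
python3 -m jog '{"travel":[[0,-1,20],[0,-1,35],[0,0,40],[0,0,0],[0,0,0]],"dr":[[0,0,0],[0,0,0],[0,0,0],[0,0,0],[0,0,0]],"jaw":[255,255,255,255,255]}'
python3 -m jog '{"travel":[[4,30,0],[4,30,0],[4,30,0],[0,0,0],[0,0,0]],"dr":[[0,0,0],[0,0,0],[0,0,0],[0,0,0],[0,0,0]],"jaw":[255,255,255,255,255]}'
python3 -m jog '{"travel":[[0,0,-35],[0,0,-32],[0,0,0],[0,0,0]],"dr":[[0,0,0],[0,0,0],[0,0,0],[0,0,0]],"jaw":[255,255,255,255]}'
python3 -m jog '{"travel":[[-1,-8,0],[-1,-8,0],[-1,-8,0],[-1,-8,0],[-1,-8,0]],"dr":[[0,0,0],[0,0,0],[0,0,0],[0,0,0],[0,0,0]],"jaw":[255,255,255,255,255]}'
python3 -m jog '{"travel":[[-1,-8,0],[-1,-8,0],[-1,-8,0],[-1,-8,0],[0,0,0]],"dr":[[0,0,0],[0,0,0],[0,0,0],[0,0,0],[0,0,0]],"jaw":[255,255,255,255,255]}'
python3 - <<'E'
from h import *
cv2.imwrite("pics/s7.png",cv2.resize(read_camera("scene")[150:270,210:370,::-1],None,fx=4,fy=4))
E
```

```text
time: 11.37
eef_pos: [0.5072, -0.2309, 0.1711]
tcp_rot: [0.063, 0.998, -0.002, 0.003]
contact_force: [0.2, 0.3, -0.9]
opening: -0.001
time: 11.78
eef_pos: [0.5166, -0.1379, 0.1658]
tcp_rot: [0.062, 0.998, 0.0, -0.001]
contact_force: [-0.5, -0.4, 0.1]
opening: -0.001
time: 12.12
eef_pos: [0.5154, -0.1394, 0.098]
tcp_rot: [0.064, 0.998, 0.001, -0.003]
contact_force: [1.0, 0.8, 1.0]
opening: -0.001
time: 12.53
eef_pos: [0.513, -0.1808, 0.1018]
tcp_rot: [0.064, 0.998, -0.0, 0.001]
contact_force: [-0.7, 0.6, 0.7]
opening: 0.001
time: 12.95
eef_pos: [0.5081, -0.2129, 0.1003]
tcp_rot: [0.064, 0.998, -0.0, -0.0]
contact_force: [-0.5, 0.0, 0.1]
opening: 0.003
```

View pics/s7.png

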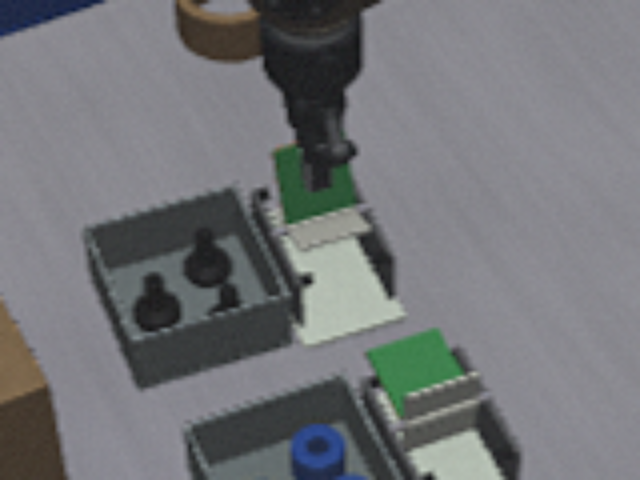

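The flag is now past vertical, leaning right, with its green face towards the finger. Next: push it on over and down, lift clear, park the arm, and take final pictures.

```bash
python3 -m jog '{"travel":[[-1,-7,-1],[-1,-7,-1],[-1,-7,-2],[-1,-7,-2],[-1,-6,-3]],"dr":[[0,0,0],[0,0,0],[0,0,0],[0,0,0],[0,0,0]],"jaw":[255,255,255,255,255]}'
python3 -m jog '{"travel":[[0,-3,-5],[0,-3,-5],[0,0,-5],[0,0,-5],[0,0,0]],"dr":[[0,0,0],[0,0,0],[0,0,0],[0,0,0],[0,0,0]],"jaw":[255,255,255,255,255]}'
python3 -m jog '{"travel":[[0,0,-4],[0,0,-3],[0,0,-1],[0,0,0],[0,0,0]],"dr":[[0,0,0],[0,0,0],[0,0,0],[0,0,0],[0,0,0]],"jaw":[255,255,255,255,255]}'
python3 -m jog '{"travel":[[0,0,-1],[0,0,0],[0,0,0]],"dr":[[0,0,0],[0,0,0],[0,0,0]],"jaw":[255,255,255]}'
```

```text
time: 13.42
eef_pos: [0.5035, -0.2463, 0.0914]
tcp_rot: [0.063, 0.998, -0.0, 0.0]
contact_force: [0.8, 1.0, -0.3]
opening: 0.0
time: 13.83
eef_pos: [0.5028, -0.2509, 0.07]
tcp_rot: [0.063, 0.998, 0.001, -0.001]
contact_force: [0.5, 0.3, -0.6]
opening: -0.001
time: 14.25
eef_pos: [0.5034, -0.2511, 0.0633]
tcp_rot: [0.063, 0.998, 0.0, -0.0]
contact_force: [0.4, 0.5, 0.2]
opening: 0.003
time: 14.5
eef_pos: [0.5035, -0.2513, 0.0626]
tcp_rot: [0.063, 0.998, 0.0, 0.0]
contact_force: [-0.5, -0.0, 1.1]
opening: -0.001
```

```bash
python3 -m jog '{"travel":[[0,0,-1],[0,0,0],[0,0,0]],"dr":[[0,0,0],[0,0,0],[0,0,0]],"jaw":[255,255,255]}'
python3 -m jog '{"travel":[[0,0,30],[0,0,40],[0,0,40],[0,0,40],[0,-35,0]],"dr":[[0,0,0],[0,0,0],[0,0,0],[0,0,0],[0,0,0]],"jaw":[255,255,255,255,255]}'
python3 -m jog '{"travel":[[-10,-38,0],[-10,-38,0],[-10,-38,0],[-10,-38,0],[-10,-38,0]],"dr":[[0,0,0],[0,0,0],[0,0,0],[0,0,0],[0,0,0]],"jaw":[255,255,255,255,255]}'
python3 -m jog '{"travel":[[-10,-38,0],[-10,-38,0],[0,0,0],[0,0,0],[0,0,0]],"dr":[[0,0,0],[0,0,0],[0,0,0],[0,0,0],[0,0,0]],"jaw":[255,255,255,255,255]}'
python3 - <<'E'
from h import *
np.set_printoptions(precision=4,suppress=True)
a=read_camera("scene");b=read_camera("top")
for n,im in(("scene",a),("top",b)):
    c=camera_info(n)
    for nm,A,ctr,bx in flags(im):
        P=np.array([cast(c,p,.0625)[:2] for p in bx]);print(n,nm,A,P.mean(0),np.linalg.norm(P[1]-P[0]),np.linalg.norm(P[2]-P[1]))
cv2.imwrite("pics/s8.png",np.hstack([cv2.resize(a[120:360,200:460,::-1],(400,370)),cv2.resize(b[150:330,180:440,::-1],(400,370))]))
d=np.abs(b.astype(int)-cv2.imread("pics/top0.png")[:,:,::-1]).max(2)
for nm,r in(("bins",(165,225,205,440)),("tape",(245,300,495,555)),("driver",(230,320,105,135))): print(nm,(d[r[0]:r[1],r[2]:r[3]]>60).sum())
E
```

```text
time: 14.75
eef_pos: [0.5036, -0.2514, 0.0624]
tcp_rot: [0.063, 0.998, 0.0, -0.0]
contact_force: [-1.7, 2.0, 5.8]
opening: -0.003
time: 15.17
eef_pos: [0.5077, -0.2855, 0.2222]
tcp_rot: [0.061, 0.998, -0.004, 0.007]
contact_force: [1.0, -1.3, 1.9]
opening: -0.003
time: 15.58
eef_pos: [0.4526, -0.478, 0.2112]
tcp_rot: [0.063, 0.998, 0.0, -0.0]
contact_force: [0.4, 0.7, 0.3]
opening: -0.001
time: 16.0
eef_pos: [0.4333, -0.5519, 0.2107]
tcp_rot: [0.064, 0.998, 0.001, -0.0]
contact_force: [-0.3, 0.4, 0.6]
opening: 0.003
scene green 205.5 [ 0.512  -0.0444] 0.06371568169001256 0.06252345273223812
scene green 117.5 [ 0.4988 -0.2643] 0.06246140258280834 0.051627148338227354
top green 567.0 [ 0.5008 -0.2507] 0.060077278222382076 0.06421795040864967
top green 583.0 [ 0.5128 -0.034 ] 0.06058126212548363 0.06415281595845082
top orange 534.0 [0.4787 0.2404] 0.061485097998169175 0.05882800955611539
bins 0
tape 0
driver 0
```

View pics/s8.png

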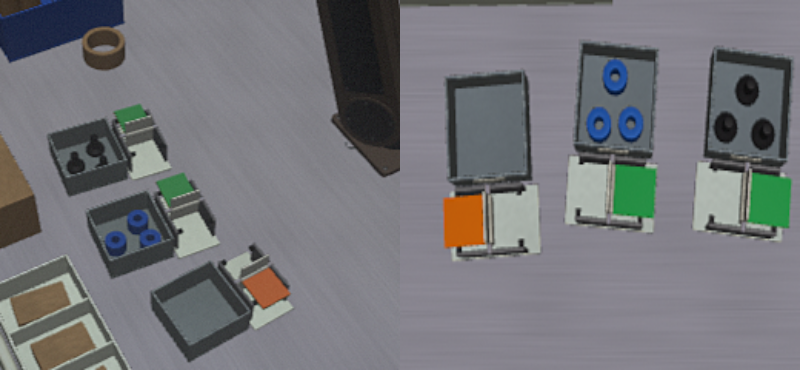

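Both flags lie flat and show the correct face. The stocked flag, bins, tape and driver are unchanged, and the arm is clear.

```bash
python3 -c "
from plant import *
print(sign_off())"
```

```text
the job is handed in; nothing more can be done
None
```

I turned both wrong flags over with the shut fingertips and handed the job in at about 16 s of the 61 s allowed. The hand-in reported no verdict.

For each flag I pushed the fin's top until the flag stood up, crossed over it, and pushed the plate down onto its rest.

**Flags:** In the last pictures the empty bin's flag lies flat on its left with orange up. The refilled bin's flag lies flat on its right with green up. Each one resisted at a tool height of 62.4 mm (5 to 6 N), which is the height of a flat plate's top. The stocked bin's flag measures exactly as it did at the start, green up.

**Loose parts:** The top picture shows no changed pixels over the bins, the tape or the driver. The arm ended well clear of everything.

**Forces:** The highest reading between moves was about 12 N on the vertical axis, while laying the first fin over.

**Checks that disagreed:**
- In the top view the orange plate measured 59 mm long, against about 64 mm for the green plates. The raised fin probably hides part of it.
- In the scene view the refilled bin's green plate measured 52 mm, probably for the same reason.
- The scene view's final colour mask did not pick up the orange flag, so I judged that flag in that view by eye.

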